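Clamp the three-pole breaker in its test clamp

ROBOT

A 6-joint arm with a two-finger parallel gripper is mounted at the origin on the work surface. World frame = base frame: x ahead of the robot, y to its left, z up, the work surface at z = 0. Lengths are in m, angles in rad, forces in N, time in s.
With the tool pointing down it reaches from about 0.375 to 0.9 m from the base axis. Payload 3.1 kg.
Tool frame: the origin (TCP) lies midway between the tips of the shut fingers; the grasp point (between the pads) lies 19 mm behind it; z points along the fingers, y is the line along which they close (so a half turn about z gives the same grasp; the last joint's range is limited). The gripper opens to 87 mm and grips with 3 to 60 N. Pads are 19 mm wide; open, the fingers measure 117 mm over their backs; the gripper's body (75 mm by 190 mm) begins 51 mm behind the grasp point.
Start: joints at [-1.407, 0.527, 1.433, -0, 1.181, -0.178], TCP at [0.21, -0.589, 0.223] pointing down, gripper open.
Joint ranges: [-3.08, 3.08], [-0.75, 2.2], [0.22, 2.44], [-1.43, 4.57], [0, 2.65], [-2.85, 2.85]. Speed limits (rad/s): [2.79, 2.79, 3.14, 3.14, 3.14, 3.14].

INTERFACE

Orientations are given as a unit quaternion [x, y, z, w].
In Python, from cell import robot gives the robot as it stands.
- The arm moves only by the tool servo_tool, never from a script. Its argument "rows" is a list of rows, each an object with "offset": the shift along the tool's x, y, z as a fraction of full scale, a list of three; "angular": the turn, a rotation vector about the tool's x, y, z as a fraction of full scale, a list of three. In form: [{"offset": [x, y, z], "angular": [wx, wy, wz]}, ...]. A call has exactly 10 rows; each row shifts and turns the commanded pose from where the row before left it, along the tool's axes as they then stand; what a row does not reach is not made up. Full scale, the value 1, is 100 mm for a shift and pi/4 rad for a turn. A row lasts 1/8 s, in which the tool goes at most 62.5 mm and 10.7 degrees, less where a joint would pass 70% of its speed; a pose out of reach is approached as far as the arm can. A call with a number of a shift or a turn outside -1 to 1 is refused whole. A call with a gripper value outside its range is refused whole. "jaw" is the opening, from 0 (shut) to 1 (fully open), set as the call begins (left out, the last holds). The fingers move at their own pace and stop on an object; the grip force is fixed at half the most. Time passes only in rows, so rows that do not move let the fingers close, or fill a call up. It gives the time, the measured TCP pose, the force, the opening and the grip force at its end, in the units of the state.
- robot.sense(): the state, without advancing time (a new reading comes with each control period).
- robot.get_image(name): name is "side" or "top"; returns (picture, depth): 400x640x3 uint8, blue, green, red; 400x640 float32, m along the optical axis (not along the pixel's ray), 0 where there is no reading.
- robot.get_calibration(name): a dict with "fx", "fy", "cx", "cy" (pixels), "position" and "attitude" of the camera in the world. Camera axes: x right, y down, z forward; pixel columns grow to the right and rows downward; lengths in m; the calibration is good to about 2 mm. A picture is of the moment at which its call begins. get_calibration takes no time and is no camera call.
- robot.job_done(): hands the job in; it is judged then, once.
The state is a dict: "t": time; "joints": joint angles; "joint_vel": joint speeds; "joint_efforts": joint torques, N m; "eef_pos": TCP position; "tool_rot": TCP orientation; "ft_force": force on the tool from outside, world axes, zero at the start; "ft_torque": the same for the moment, N m; "gripper_width": opening from 0.0 (shut) to 1.0 (fully open); "gripper_force": force on a finger pad.
Only numpy, scipy, OpenCV 4.12 (cv2) and the standard library are available. Lean on these libraries where they do the work, as an engineer would, in place of code of your own. Each camera call takes 0.05 s, during which the arm holds its last target. There are 200 camera calls.

TASK

Two breakers sit in test clamps on the stockroom bench. On the clamp that holds the wide three-pole breaker, turn the knob clockwise until the pad touches the breaker, tighten it a further eighth of a turn, and let go. Leave the clamp with the slim breaker as it is.

Things in the scene. Friction and masses are not known exactly. Their poses are not given: they have to be found in the camera images.
- wide_knob_grip (a point): Grip point of the knob to turn: on its upright axis, 174 mm above the table. A metal disc (46 mm wide, top at 151 mm) bears a black bar grip 46 mm long, 14 thick, 34 tall, top at 183 mm. x along the bar, z up. Turns with 0.1 to 0.15 N m; keeps its height and stays where left. It sits on the end of a grey arm from a post 78 mm away on the robot's side, clamp turned up to 35 degrees, fixed.
- wide_knob (a joint): Angle of that knob (rad), growing clockwise seen from above, -1.0 to 1.45. Starts 20 to 35 degrees short of the touch. At 0 the rubber pad below just touches the breaker and the bar lies in line with the clamp's arm; an eighth of a turn more is 0.785 (bar at 45 degrees to the arm). The pad comes down 30 mm a turn and is sprung: past the touch the knob is only slightly stiffer.
- wide_breaker: The wide three-pole breaker under the pad: white plastic, 85 mm long (x, along the clamp's arm), 54 wide (y), 68 high, three joined black toggles rising 11 mm more; loose in a shallow nest. Origin at the centre of its underside, 12 mm above the table, 8 mm from the knob's axis, away from the post.
- slim_knob_end (a point): On the knob of the other, otherwise equal clamp, which holds the slim one-pole breaker (85 x 18 x 68 mm) and is to be left alone: one end of its bar grip, 23 mm from its axis, 174 mm above the table. One clamp stands on the left and one on the right, either way round, knobs at least 280 mm apart.
Things that resemble listed ones, but are neither listed nor needed, are in the scene too. Leave any pink or yellow look-alike of the part that bears wide_knob_grip alone.

How it is judged:
At the end, for the whole second after the job is handed in: The wide breaker's knob stands still an eighth of a turn (45 degrees, give or take 15) past the touch, the wide breaker still sits upright in its nest within 10 mm of where it was, and the bar end of the slim breaker's knob is within 8 mm (20 degrees) of where it was (value of joint wide_knob between 0.524 and 1.047 rad and velocity of joint wide_knob between -0.05 and 0.05 rad/s and distance of wide_breaker from where it was at the start of the episode below 0.01 m and angle between wide_breaker's own z axis and vertical below 0.1 rad and distance of slim_knob_end from where it was at the start of the episode below 0.008 m).
It fails at once if the slim breaker's clamp was turned (distance of slim_knob_end from where it was at the start of the episode above 0.008 m).
It also fails if it takes over 34 s, if anything falls off the work surface, if the arm or the gripper's body presses on something with over 40 N, if the wrist force passes 120 N, or if a joint passes its speed limit or range.

## Working session

There is one attempt and no reset: what is moved stays moved. The work goes in short steps, Python scripts to look and compute and a tool call to move; the robot and the scene stay as the last step left them, time stands still between calls to the robot, and variables do not carry over. Pictures are saved under pics/ and viewed, at most 10 in all, crops included, and the job is handed in when it is done.

Besides the shell and the picture viewer there is one more tool, called after "Emit:" by a JSON object that holds its "op" and its "data". servo_tool: Moves the arm, as the interface text tells. Shift numbers are shares of 100 mm and turn numbers shares of pi/4 rad, none past 1 either way. Its arguments: {"type":"object","properties":{"rows":{"type":"array"},"jaw":{"type":"number"}},"required":["rows"]}

```bash
mkdir -p pics; python3 - <<'E'
from cell import robot
import cv2,numpy as np
for n in("top","side"):
    p,d=robot.get_image(n); cv2.imwrite(f"pics/{n}0.png",p); np.savez(f"{n}0.npz",p=p,d=d); print(n,robot.get_calibration(n))
s=robot.sense(); print(s['t'],s['eef_pos'],s['tool_rot'],s['gripper_width'])
E
```

```text
top {'fx': 512.6356109677358, 'fy': 512.6356109677358, 'cx': 323.0174179041059, 'cy': 197.3938996595638, 'position': array([0.23335706, 0.03602767, 1.4858352 ]), 'attitude': array([-0.70016386,  0.71101328, -0.04124504,  0.05029437])}
side {'fx': 501.52308902962454, 'fy': 501.52308902962454, 'cx': 317.32440984741487, 'cy': 198.30528642750957, 'position': array([0.26095007, 1.2168891 , 0.87386885]), 'attitude': array([-0.05158907,  0.87337549, -0.48278301,  0.03839766])}
0.1 [ 0.2099691  -0.58797759  0.22167247] [ 9.85353785e-01  1.70519713e-01 -6.55460907e-06 -9.72963433e-04] 0.9948722573460447
```

View pics/top0.png

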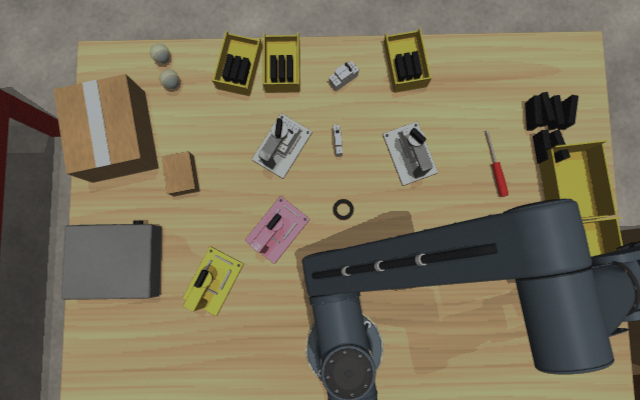

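View pics/side0.png

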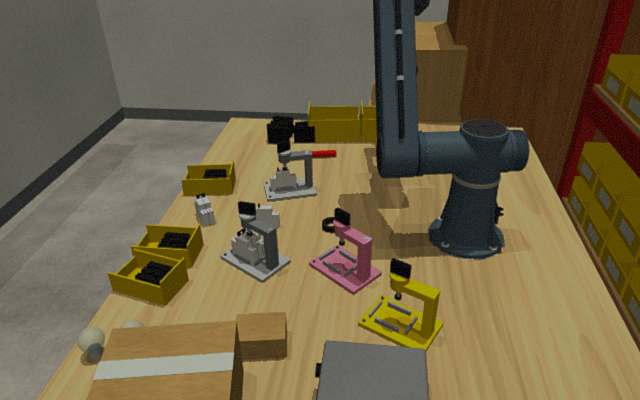

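The top view shows two grey clamps, near (282,145) and (410,153), with pink and yellow look-alikes. I'll zoom in to find the wide breaker.

```bash
python3 - <<'E'
import cv2,numpy as np
t=cv2.imread("pics/top0.png");s=cv2.imread("pics/side0.png")
f=lambda im,x,y:cv2.resize(im[y:y+80,x:x+106],(398,300),interpolation=cv2.INTER_CUBIC)
cv2.imwrite("pics/z0.png",np.vstack([np.hstack([f(t,230,105),f(t,358,110)]),np.hstack([f(s,205,200),f(s,240,130)])]))
E
```

```text
(no output)
```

View pics/z0.png

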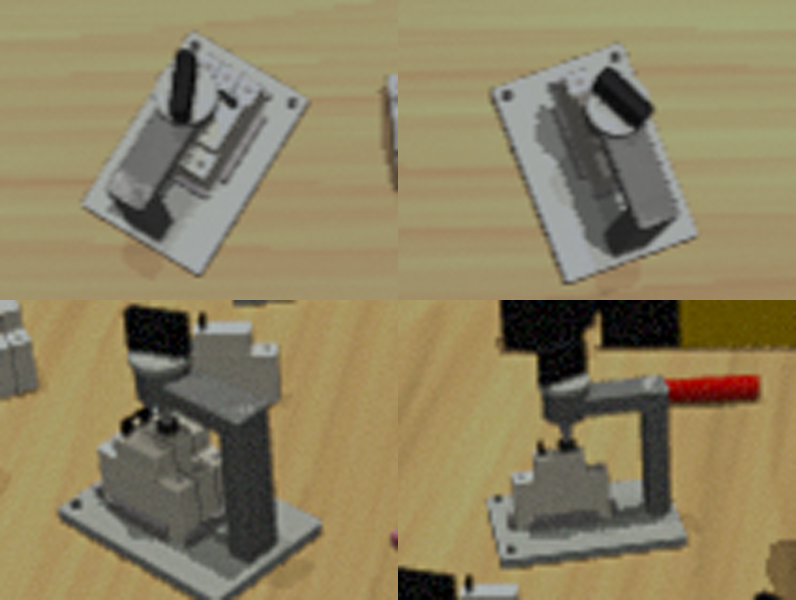

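The left clamp (top view, about (282,145)) holds the wide three-pole breaker. Its bar is near (278,127).

```bash
cat > h.py <<'E'
from cell import robot
import cv2,numpy as np
from scipy.spatial.transform import Rotation as R
def world(n,u,v,d=None,z=None):
    c=robot.get_calibration(n);r=np.stack([(u-c['cx'])/c['fx'],(v-c['cy'])/c['fy'],np.ones_like(u,float)],-1)
    r=r@R.from_quat(c['attitude']).as_matrix().T;p=c['position']
    return p+r*(d[...,None] if z is None else ((z-p[2])/r[...,2])[...,None])
def line(P):
    c,_,a=cv2.minAreaRect((P[:,:2]*1e4).astype(np.float32));b=cv2.boxPoints((c,_,a))
    e=b[1]-b[0],b[2]-b[1];e=max(e,key=np.linalg.norm);return np.array(c)/1e4,np.array(_)/1e4,np.degrees(np.arctan2(e[1],e[0]))%180
E
python3 - <<'E'
from h import *
z=np.load("top0.npz");p,d=z['p'],z['d']
v,u=np.mgrid[100:190,235:325];W=world("top",u,v,d[100:190,235:325]);h=W[...,2];g=p[100:190,235:325].max(-1)
def big(m):
    n,l,s,_=cv2.connectedComponentsWithStats(m.astype(np.uint8));return l==1+np.argmax(s[1:,4])
for nm,m,zz in(("bar",(g<50)&(h>.15),.183),("arm",(g>=50)&(h>.115)&(h<.165),.13),("disc+bar",(h>.14)&((g<50)|(g>140)),.151)):
    m=big(m);P=world("top",u[m],v[m],z=zz);print(nm,m.sum(),np.median(h[m]),line(P),P.mean(0),line(W[m]))
m=(h>-.003)&(h<.3)&((p[100:190,235:325].max(-1).astype(int)-p[100:190,235:325].min(-1))<30)
m=big(m);P=world("top",u[m],v[m],z=.01);
ml=m&(h<.02)&(g>130); print("plate",line(world("top",u[ml],v[ml],z=.01)))
print(line(P))
E
```

```text
bar 100 0.18190044047599008 (array([0.58801846, 0.16562334]), array([0.0146279 , 0.04875172]), np.float32(172.89264)) [0.58816989 0.16556032 0.183     ] (array([0.4204563 , 0.11077731]), array([0.40210386, 0.02621059]), np.float32(18.048153))
arm 456 0.13755386092549604 (array([0.56596719, 0.1811713 ]), array([0.04776624, 0.11543385]), np.float32(155.3919)) [0.56241292 0.18486335 0.13      ] (array([0.56590361, 0.18555193]), array([0.04475891, 0.11166848]), np.float32(142.8749))
disc+bar 127 0.18068162471225713 (array([0.59670928, 0.17368241]), array([0.02413305, 0.04953758]), np.float32(179.77707)) [0.59636436 0.17170142 0.151     ] (array([0.41937744, 0.11451975]), array([0.40237124, 0.03399569]), np.float32(18.048155))
plate (array([0.58447886, 0.17403159]), array([0.11038069, 0.1643895 ]), np.float32(147.86758))
(array([0.58323135, 0.17343615]), array([0.11240966, 0.16584843]), np.float32(148.10489))
```

Emit:
{"op": "servo_tool", "data": {"rows": [{"offset": [0.36,-0.34,-0.1],"angular": [0,0,0]},{"offset": [0.36,-0.34,-0.1],"angular": [0,0,0]},{"offset": [0.36,-0.34,-0.1],"angular": [0,0,0]},{"offset": [0.36,-0.34,0],"angular": [0,0,0]},{"offset": [0.36,-0.34,0],"angular": [0,0,0]},{"offset": [0.36,-0.34,0],"angular": [0,0,0]},{"offset": [0.36,-0.34,0],"angular": [0,0,0]},{"offset": [0.36,-0.34,0],"angular": [0,0,0]},{"offset": [0.36,-0.34,0],"angular": [0,0,0]},{"offset": [0.36,-0.34,0],"angular": [0,0,0]}], "jaw": 1}}

```text
t: 1.35
eef_pos: [0.4353, -0.1458, 0.2524]
tool_rot: [0.985, 0.17, -0.0, -0.0]
ft_force: [1.7, -0.4, -0.2]
gripper_width: 0.999
gripper_force: 0.0
```

Emit:
{"op": "servo_tool", "data": {"rows": [{"offset": [0.36,-0.34,0],"angular": [0,0,0]},{"offset": [0.36,-0.34,0],"angular": [0,0,0]},{"offset": [0.36,-0.34,0],"angular": [0,0,0]},{"offset": [0.36,-0.34,0],"angular": [0,0,0]},{"offset": [0.36,-0.34,0],"angular": [0,0,0]},{"offset": [0.36,-0.34,0],"angular": [0,0,0]},{"offset": [0.33,-0.37,0],"angular": [0,0,0]},{"offset": [0,0,0],"angular": [0,0,-0.2]},{"offset": [0,0,0],"angular": [0,0,-0.2]},{"offset": [0,0,0],"angular": [0,0,-0.2]}]}}

```text
t: 2.6
eef_pos: [0.5879, 0.1636, 0.2518]
tool_rot: [0.917, 0.399, -0.001, -0.0]
ft_force: [0.6, 0.1, -0.2]
gripper_width: 1.0
gripper_force: 0.0
```

Emit:
{"op": "servo_tool", "data": {"rows": [{"offset": [0,0,0],"angular": [0,0,-0.2]},{"offset": [0,0,0],"angular": [0,0,-0.2]},{"offset": [0,0,0],"angular": [0,0,-0.2]},{"offset": [0,0,0],"angular": [0,0,-0.2]},{"offset": [0,0,0],"angular": [0,0,-0.2]},{"offset": [0,0,0],"angular": [0,0,-0.2]},{"offset": [0,0,0],"angular": [0,0,-0.2]},{"offset": [0,0,0],"angular": [0,0,-0.2]},{"offset": [0,0,0],"angular": [0,0,-0.2]},{"offset": [0,0,0],"angular": [0,0,-0.2]}]}}

```text
t: 3.85
eef_pos: [0.588, 0.1632, 0.252]
tool_rot: [0.367, 0.93, -0.0, -0.001]
ft_force: [0.2, 0.4, -0.9]
gripper_width: 1.0
gripper_force: 0.0
```

Emit:
{"op": "servo_tool", "data": {"rows": [{"offset": [0,0,0],"angular": [0,0,-0.2]},{"offset": [0,0,0],"angular": [0,0,-0.2]},{"offset": [0,0,0],"angular": [0,0,-0.2]},{"offset": [0,0,0],"angular": [0,0,-0.2]},{"offset": [0,0,0],"angular": [0,0,0]},{"offset": [0,0,0],"angular": [0,0,0]},{"offset": [0,0,0],"angular": [0,0,0]},{"offset": [0,0,0],"angular": [0,0,0]},{"offset": [0,0,0],"angular": [0,0,0]},{"offset": [0,0,0],"angular": [0,0,0]}]}}

```text
t: 5.1
eef_pos: [0.5884, 0.1633, 0.2526]
tool_rot: [0.064, 0.998, 0.0, -0.0]
ft_force: [-0.9, 0.1, -0.1]
gripper_width: 0.999
gripper_force: 0.0
```

```bash
cat > st.py <<'E'
from h import *
s=robot.sense();Rm=R.from_quat(s['tool_rot']).as_matrix();print(s['t'],s['eef_pos'],'yaw',np.degrees(np.arctan2(Rm[1,0],Rm[0,0])),Rm[:,2],s['joints'],s['ft_force'],s['ft_torque'],s['gripper_width'],s['gripper_force'])
print('to bar in tool x,y,z /100mm',Rm.T@(np.array([.588,.166,.157])-s['eef_pos'])/.1)
E
python3 st.py; python3 -c "
from h import *
p,d=robot.get_image('side');cv2.imwrite('pics/s1.png',cv2.resize(p[150:300,180:380],(800,600)))"
```

```text
5.1 [0.58835355 0.1633151  0.2525517 ] yaw 172.63200847467232 [-3.92312950e-05  4.43923030e-05 -9.99999998e-01] [ 8.79338350e-02  4.76307761e-01  1.43612917e+00  5.05892436e-05
  1.22919090e+00 -1.35428373e+00] [-0.88490027  0.08920907 -0.06091721] [ 0.09942394 -0.18764926  0.01469821] 0.9992563561470564 0.0
to bar in tool x,y,z /100mm [0.00690687 0.0261367  0.95551838]
```

View pics/s1.png

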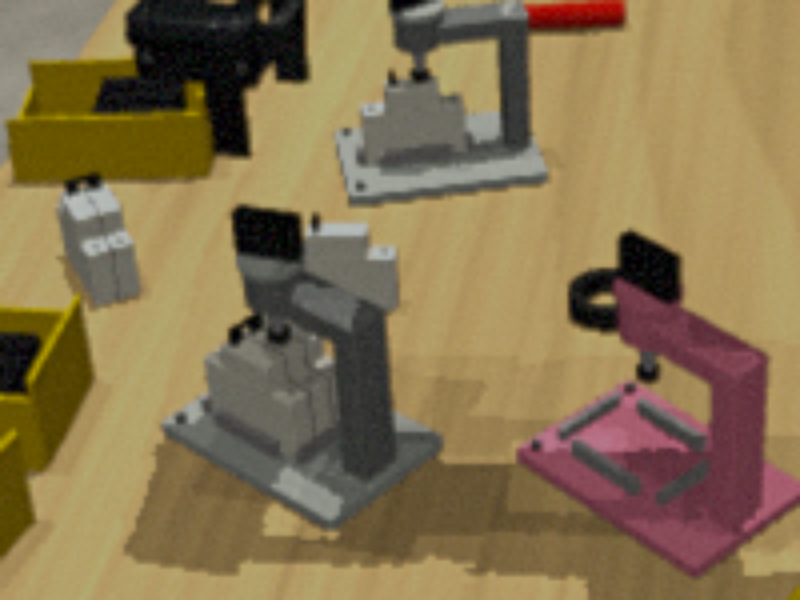

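```bash
python3 - <<'E'
from h import *
c=robot.get_calibration('side');M=R.from_quat(c['attitude']).as_matrix()
for X in([.588,.166,.174],robot.sense()['eef_pos'],[.57,-.15,.174]):
    q=M.T@(np.array(X)-c['position']);print(c['fx']*q[0]/q[2]+c['cx'],c['fy']*q[1]/q[2]+c['cy'],q[2])
p,d=robot.get_image('side');v,u=np.mgrid[195:218,236:258];W=world('side',u,v,d[195:218,236:258]);m=(p[195:218,236:258].max(-1)<50)
print(m.sum(),np.median(W[m],0))
v,u=np.mgrid[100:290,180:380];W=world('side',u,v,d[100:290,180:380]);print(W[165-100,225-180],d[165,225],W[230-100,250-180])
z=np.load("top0.npz");p,d=z['p'],z['d'];v,u=np.mgrid[118:138,270:285];W=world("top",u,v,d[118:138,270:285]);m=(p[118:138,270:285].max(-1)<50)&(W[...,2]>.15);print(m.sum(),np.median(W[m],0))
p,d=robot.get_image('side');cv2.imwrite('pics/s2.png',p);p,d=robot.get_image('top');cv2.imwrite('pics/t2.png',p)
E
```

```text
247.98552075059467 206.1525803655262 1.2918350248467179
245.244205578974 179.1585058162117 1.2524412835386176
278.4394696468802 151.26617475276734 1.5549625253086086
193 [0.58999445 0.17035242 0.17063251]
[0.6071701  0.24438266 0.33512006] 1.1427486 [0.58863991 0.16888133 0.1005223 ]
101 [0.58821659 0.16635887 0.18195156]
```

View pics/s2.png

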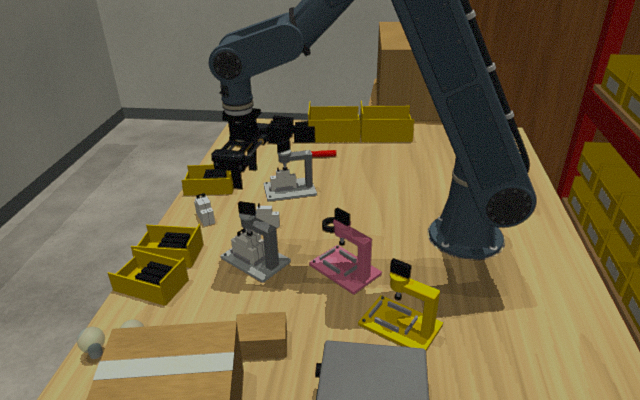

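The side view shows the gripper above the wide clamp, bar at (247,207) and TCP at (245,179). Both views put the bar at about (0.589, 0.165), so I'll descend and grip.

Emit:
{"op": "servo_tool", "data": {"rows": [{"offset": [0,0.02,0.15],"angular": [0,0,0]},{"offset": [0,0,0.15],"angular": [0,0,0]},{"offset": [0,0,0.15],"angular": [0,0,0]},{"offset": [0,0,0.15],"angular": [0,0,0]},{"offset": [0,0,0.15],"angular": [0,0,0]},{"offset": [0,0,0.1],"angular": [0,0,0]},{"offset": [0,0,0.1],"angular": [0,0,0]},{"offset": [0,0,0],"angular": [0,0,0]},{"offset": [0,0,0],"angular": [0,0,0]},{"offset": [0,0,0],"angular": [0,0,0]}]}}

```text
t: 6.55
eef_pos: [0.5891, 0.1653, 0.1582]
tool_rot: [0.064, 0.998, 0.0, 0.001]
ft_force: [-0.9, -0.5, -0.2]
gripper_width: 0.999
gripper_force: 0.0
```

Emit:
{"op": "servo_tool", "data": {"rows": [{"offset": [0,0,0],"angular": [0,0,0]},{"offset": [0,0,0],"angular": [0,0,0]},{"offset": [0,0,0],"angular": [0,0,0]},{"offset": [0,0,0],"angular": [0,0,0]},{"offset": [0,0,0],"angular": [0,0,0]},{"offset": [0,0,0],"angular": [0,0,0]},{"offset": [0,0,0],"angular": [0,0,0]},{"offset": [0,0,0],"angular": [0,0,0]},{"offset": [0,0,0],"angular": [0,0,0]},{"offset": [0,0,0],"angular": [0,0,0]}], "jaw": 0}}

```text
t: 7.8
eef_pos: [0.5888, 0.1665, 0.1576]
tool_rot: [0.064, 0.998, 0.001, 0.0]
ft_force: [0.5, 5.3, -0.2]
gripper_width: 0.161
gripper_force: 30.0
```

```bash
python3 st.py
```

```text
7.8 [0.58878424 0.16649524 0.15756605] yaw 172.61522568195568 [ 5.64683500e-04  2.12067297e-03 -9.99997592e-01] [ 0.09211668  0.58702091  1.52915194  0.00241035  1.02466373 -1.35104246] [ 0.52230368  5.33864263 -0.23272488] [ 0.9469596  -0.25062149 -0.10814062] 0.16120168440767116 29.999639857560396
to bar in tool x,y,z /100mm [ 0.00714243 -0.00593167  0.00564557]
```

Emit:
{"op": "servo_tool", "data": {"rows": [{"offset": [0,0.01,0],"angular": [0,0,0.13]},{"offset": [0,0,0],"angular": [0,0,0.13]},{"offset": [0,0,0],"angular": [0,0,0.13]},{"offset": [0,0,0],"angular": [0,0,0.13]},{"offset": [0,0,0],"angular": [0,0,0.13]},{"offset": [0,0,0],"angular": [0,0,0.13]},{"offset": [0,0,0],"angular": [0,0,0.13]},{"offset": [0,0,0],"angular": [0,0,0.13]},{"offset": [0,0,0],"angular": [0,0,0.13]},{"offset": [0,0,0],"angular": [0,0,0.13]}]}}

```text
t: 9.05
eef_pos: [0.5915, 0.17, 0.1576]
tool_rot: [0.545, 0.838, 0.005, 0.001]
ft_force: [5.8, 12.2, -6.4]
gripper_width: 0.158
gripper_force: 30.0
```

Emit:
{"op": "servo_tool", "data": {"rows": [{"offset": [0,0,0],"angular": [0,0,0.13]},{"offset": [0,0,0],"angular": [0,0,0.13]},{"offset": [0,0,0],"angular": [0,0,0]},{"offset": [0,0,0],"angular": [0,0,0]},{"offset": [0,0,0],"angular": [0,0,0]},{"offset": [0,0,0],"angular": [0,0,0]},{"offset": [0,0,0],"angular": [0,0,0]},{"offset": [0,0,0],"angular": [0,0,0]},{"offset": [0,0,0],"angular": [0,0,0]},{"offset": [0,0,0],"angular": [0,0,0]}]}}

```text
t: 10.3
eef_pos: [0.5924, 0.1703, 0.1577]
tool_rot: [0.627, 0.779, 0.006, 0.001]
ft_force: [7.7, 12.6, -7.2]
gripper_width: 0.159
gripper_force: 30.0
```

```bash
python3 st.py
```

```text
10.3 [0.59236734 0.17031416 0.15765424] yaw 102.36564095788466 [ 0.00857977  0.00757243 -0.99993452] [ 0.09550053  0.58895441  1.52468446  0.00789245  1.01870459 -0.1244011 ] [ 7.74055579 12.59469024 -7.24528405] [ 2.11245159 -1.17893055 -0.02993994] 0.15859504971059366 29.998116167262197
to bar in tool x,y,z /100mm [-0.03282394 -0.05195996  0.00584062]
```

Emit:
{"op": "servo_tool", "data": {"rows": [{"offset": [0,0,0],"angular": [0,0,0]},{"offset": [0,0,0],"angular": [0,0,0]},{"offset": [0,0,0],"angular": [0,0,0]},{"offset": [0,0,0],"angular": [0,0,0]},{"offset": [0,0,0],"angular": [0,0,0]},{"offset": [0,0,0],"angular": [0,0,0]},{"offset": [0,0,0],"angular": [0,0,0]},{"offset": [0,0,-0.05],"angular": [0,0,0]},{"offset": [0,0,-0.1],"angular": [0,0,0]},{"offset": [0,0,-0.1],"angular": [0,0,0]}], "jaw": 1}}

```text
t: 11.55
eef_pos: [0.589, 0.1663, 0.1835]
tool_rot: [0.626, 0.78, 0.0, 0.0]
ft_force: [0.1, 0.1, -0.3]
gripper_width: 0.999
gripper_force: 0.0
```

Emit:
{"op": "servo_tool", "data": {"rows": [{"offset": [0,0,-0.2],"angular": [0,0,0]},{"offset": [0,0,-0.2],"angular": [0,0,0]},{"offset": [0,0,-0.2],"angular": [0,0,0]},{"offset": [-0.4,0,0],"angular": [0,0,0]},{"offset": [-0.4,0,0],"angular": [0,0,0]},{"offset": [-0.4,0,0],"angular": [0,0,0]},{"offset": [-0.4,0,0],"angular": [0,0,0]},{"offset": [-0.4,0,0],"angular": [0,0,0]},{"offset": [0,0,0],"angular": [0,0,0]},{"offset": [0,0,0],"angular": [0,0,0]}]}}

```text
t: 12.8
eef_pos: [0.6316, -0.0287, 0.243]
tool_rot: [0.626, 0.779, 0.0, -0.0]
ft_force: [-0.1, 0.9, 0.4]
gripper_width: 0.999
gripper_force: 0.0
```

```bash
python3 - <<'E'
from h import *
T,d=robot.get_image('top');S,_=robot.get_image('side')
a,b,e,f=100,190,235,325
v,u=np.mgrid[a:b,e:f];W=world("top",u,v,d[a:b,e:f]);h=W[...,2];g=T[a:b,e:f].max(-1)
m=((g<50)&(h>.15)&(h<.2)&(np.hypot(W[...,0]-.588,W[...,1]-.166)<.04));print(m.sum())
if m.sum()>5: print(line(world("top",u[m],v[m],z=.183)))
F=lambda im,x,y:cv2.resize(im[y:y+120,x:x+120],(400,400),interpolation=cv2.INTER_CUBIC)
cv2.imwrite("pics/c3.png",np.hstack([F(T,225,85),F(S,195,165)]))
E
python3 st.py
```

```text
114
(array([0.58954067, 0.16418237]), array([0.01877222, 0.044904  ]), np.float32(101.381546))
12.9 [ 0.63150833 -0.02787963  0.24284831] yaw 102.50828299667305 [-1.20285232e-04  4.18868921e-04 -9.99999905e-01] [-2.20820521e-01  5.16524670e-01  1.39120909e+00  4.05102127e-04
  1.23406803e+00 -4.39265135e-01] [ 1.22069366  0.60660703 -0.42135053] [-0.05394368 -0.09737356  0.0222769 ] 1.0002940739173782 0.0
to bar in tool x,y,z /100mm [ 1.98663547 -0.00482752  0.85934747]
```

View pics/c3.png

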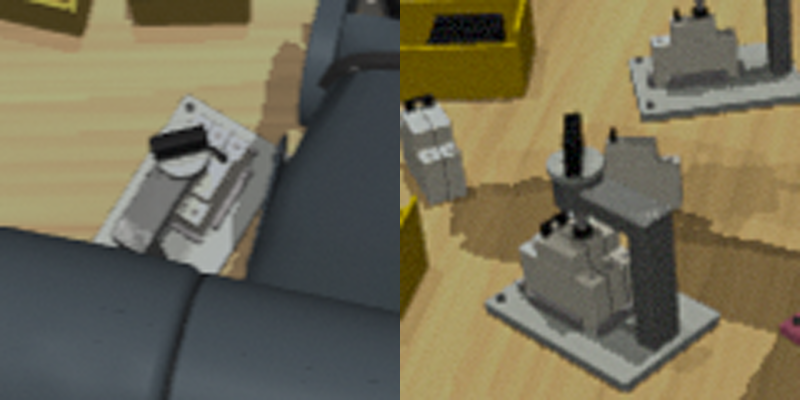

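The bar now lies at about 102° and the arm at 148°, so it's about 46° past the touch. The breaker is still seated (side crop, around (570,260)) and the gripper is clear.

```bash
python3 -c "
from cell import robot
print(robot.job_done())"
```

```text
the job is handed in; nothing more can be done
None
```

I turned the wide breaker's knob about 46° past the touch by my camera measurement (target 45° ± 15°) and let go. The breaker still looks seated in its nest, I did not touch the slim breaker's clamp, and I handed the job in at about 13 s; no verdict came back.

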